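Return the check weights to their block

ROBOT

A 7-joint arm with a two-finger parallel gripper is mounted at the origin on a cart in front of the work surface, level with it; the furniture and walls round the work are solid. World frame = base frame: x ahead of the robot, y to its left, z up, the work surface at z = 0. Lengths are in m, angles in rad, forces in N, time in s.
With the tool pointing down it reaches from about 0.4 to 0.85 m from the base axis. Payload 4.5 kg.
Tool frame: the origin (TCP) lies where the fingers leave the gripper's body, on its centre line; the fingertips stand 64 mm ahead of it and the grasp point (between the pads) lies 45 mm ahead of it; z points along the fingers, y is the line along which they close (so a half turn about z gives the same grasp; the last joint's range is limited). The gripper opens to 88 mm and grips with 3 to 60 N. Pads are 18 mm wide; open, the fingers measure 123 mm over their backs; the gripper's body (75 mm by 187 mm) begins 45 mm behind the grasp point.
Start: joints at [-1.254, 0.689, -0.195, 1.565, 0.157, 0.902, -0.215], TCP at [0.174, 0.6, 0.303] pointing down, gripper open.
Joint ranges: [-3.01, 3.01], [-0.46, 2.08], [-1.47, 1.51], [0.13, 2.56], [-1, 4.14], [0.04, 2.09], [-2.66, 2.66]. Speed limits (rad/s): [2.57, 2.57, 3.14, 3.14, 3.14, 3.14, 3.14].

INTERFACE

Orientations are given as a unit quaternion [x, y, z, w].
In Python, from plant import r gives the robot as it stands.
- The arm moves only by the tool play_rows, never from a script. Its arguments are lists of equal length, an entry for each row: "translation": the shift along the tool's x, y, z in m, a list of three; "delta_rot": the turn, a rotation vector about the tool's x, y, z in degrees, a list of three; "grip": the opening, from -1 (shut) to 1 (fully open). In form: {"translation": [[x, y, z], ...], "delta_rot": [[rx, ry, rz], ...], "grip": [grip, ...]}. A call has 1 to 20 rows; each row shifts and turns the commanded pose from where the row before left it, along the tool's axes as they then stand; what a row does not reach is not made up. A row lasts 1/8 s, in which the tool goes at most 62.5 mm and 10.7 degrees, less where a joint would pass 70% of its speed; a pose out of reach is approached as far as the arm can. A call with a gripper value outside its range is refused whole. The fingers move at their own pace and stop on an object; "squeeze" is the grip in N (left out, the last holds). Time passes only in rows, so rows that do not move let the fingers close. It gives the time, the measured TCP pose, the force, the opening and the grip force at its end, in the units of the state.
- r.get_state(): the state, without advancing time (a new reading comes with each control period).
- r.snapshot(name): name is "scene" or "top"; returns the picture (384x512x3 uint8, blue, green, red); there is no depth.
- r.get_calibration(name): a dict with "intrinsics" (3x3 intrinsics, pixels), "eye" and "rotation" of the camera in the world. Camera axes: x right, y up, looking along -z (the intrinsics and any distortion apply to the point x, -y, -z); pixel columns grow to the right and rows downward; lengths in m; the calibration is good to about 2 mm. A picture is of the moment at which its call begins. get_calibration takes no time and is no camera call.
- r.finish_job(): hands the job in; it is judged then, once.
Trained networks look in the newest picture that a camera, given by its name, has taken for a name from the list of things; names that differ only in an ending like _2 or _b are one class to them, and where a whole thing is asked for, a point or a joint stands for the part that bears it (a point fixed in the world has none). Each returns a list of dicts, best first, with "confidence" (0 to 1); they miss things now and then, are a little off and sometimes report something else, mostly with a low value. They report only what shows in the picture. A call takes as long as a camera call. They do not tell look-alikes from the thing itself.
- r.look_for(camera, target): "point" ([x, y, z] in m, in world coordinates, good to about 4 mm: the middle of the surface that is visible of it).
- r.silhouettes(camera, target): "pixels" (384x512 bool, what is visible of it).
The state is a dict: "clock": time; "q": joint angles; "qd": joint speeds; "joint_torque": joint torques, N m; "tool_pos": TCP position; "eef_rot": TCP orientation; "contact_force": force on the tool from outside, world axes, zero at the start; "moment": the same for the moment, N m; "opening": opening from 0.0 (shut) to 1.0 (fully open); "finger_force": force on a finger pad.
Only numpy, scipy, OpenCV 4.12 (cv2) and the standard library are available. Lean on these libraries where they do the work, as an engineer would, in place of code of your own. Each camera call takes 0.05 s, during which the arm holds its last target. There are 200 camera calls.

TASK

The parcel scale has just been checked. Take the four brass check weights off its pan and put them back in their wooden block so that they line up by size, each one upright and fully down in the bore made for it. Don't let a weight fall over, and leave the hand scanner and the mug where they are.

Things in the scene. Friction and masses are not known exactly. Their poses are not given: they have to be found in the camera images.
- weight_50: The smallest of four brass knob check weights: a round 17 mm wide, 23 mm high body with a round knob 11 mm wide on a short neck above it (knob flank 28 to 34 mm up), 36 mm high overall, about 50 g. Loose, standing upright at the start on the pan of the parcel scale (pan top 45 mm above the bench). Origin at the centre of its underside, z up its axis.
- weight_100: The second smallest of four brass knob check weights: a round 23 mm wide, 26 mm high body with a round knob 14 mm wide on a short neck above it (knob flank 31 to 42 mm up), 44 mm high overall, about 100 g. Loose, standing upright at the start on the pan of the parcel scale (pan top 45 mm above the bench). Origin at the centre of its underside, z up its axis.
- weight_200: The second largest of four brass knob check weights: a round 30 mm wide, 33 mm high body with a round knob 17 mm wide on a short neck above it (knob flank 38 to 54 mm up), 56 mm high overall, about 200 g. Loose, standing upright at the start on the pan of the parcel scale (pan top 45 mm above the bench). Origin at the centre of its underside, z up its axis.
- weight_500: The largest of four brass knob check weights: a round 40 mm wide, 46 mm high body with a round knob 22 mm wide on a short neck above it (knob flank 51 to 72 mm up), 74 mm high overall, about 500 g. Loose, standing upright at the start on the pan of the parcel scale (pan top 45 mm above the bench). Origin at the centre of its underside, z up its axis.
- seat_50: Black collar round the mouth of the smallest of four bores, in a row by size, in a fixed wooden block (82 x 222 mm, 34 mm high, at any angle). Bore for the 17 mm weight: 23 mm wide, mouth tapered out to 33 mm over the top 8 mm, flat floor 16 mm below the block's top. Origin on the bore's axis at the block's top; z up, y along the row to the larger bores.
- seat_100: Black collar round the mouth of the second smallest of four bores, in a row by size, in a fixed wooden block (82 x 222 mm, 34 mm high, at any angle). Bore for the 23 mm weight: 29 mm wide, mouth tapered out to 39 mm over the top 8 mm, flat floor 16 mm below the block's top. Origin on the bore's axis at the block's top; z up, y along the row to the larger bores.
- seat_200: Black collar round the mouth of the second largest of four bores, in a row by size, in a fixed wooden block (82 x 222 mm, 34 mm high, at any angle). Bore for the 30 mm weight: 36 mm wide, mouth tapered out to 46 mm over the top 8 mm, flat floor 16 mm below the block's top. Origin on the bore's axis at the block's top; z up, y along the row to the larger bores.
- seat_500: Black collar round the mouth of the largest of four bores, in a row by size, in a fixed wooden block (82 x 222 mm, 34 mm high, at any angle). Bore for the 40 mm weight: 46 mm wide, mouth tapered out to 56 mm over the top 8 mm, flat floor 16 mm below the block's top. Origin on the bore's axis at the block's top; z up, y along the row to the larger bores.
- scanner: Dark grey hand-held bar-code scanner, 66 x 172 x 46 mm, lying loose on the bench beside the work; origin at the centre of its underside. A bystander.
- mug: Dark teal mug, 85 mm wide and 91 mm high with a handle, standing loose on the bench beside the work; origin at the centre of its underside. A bystander.
Things that resemble listed ones, but are neither listed nor needed, are in the scene too. Leave any red or turquoise look-alike of the weight_500 alone.

How it is judged:
At the end, for the whole second after the job is handed in: Each of the four weights stands in the bore of its own size: its underside at least 13 mm below the top of the block (the bore is 16 mm deep), within 8 mm of the bore's axis, within 0.12 rad of upright, at rest (horizontal distance between weight_50 and seat_50 below 0.008 m and z of weight_50 in the frame of seat_50 below -0.013 m and angle between each of weight_50, weight_100, weight_200, weight_500's own z axis and vertical below 0.12 rad and linear speed of each of weight_50, weight_100, weight_200, weight_500 below 0.02 m/s and horizontal distance between weight_100 and seat_100 below 0.008 m and z of weight_100 in the frame of seat_100 below -0.013 m and horizontal distance between weight_200 and seat_200 below 0.008 m and z of weight_200 in the frame of seat_200 below -0.013 m and horizontal distance between weight_500 and seat_500 below 0.008 m and z of weight_500 in the frame of seat_500 below -0.013 m); the robot touches nothing.
It fails at once if a weight has fallen over (more than 0.8 rad from upright) (angle between any of weight_50, weight_100, weight_200, weight_500's own z axis and vertical above 0.8 rad).
It fails at once if the hand scanner or the mug has been pushed more than 30 mm (distance of any of scanner, mug from where it was at the start of the episode above 0.03 m).
It also fails if it takes over 102 s, if anything falls off the work surface, if the arm or the gripper's body presses on something with over 40 N, if the wrist force passes 120 N, or if a joint passes its speed limit or range.

## Working session

There is one attempt and no reset: what is moved stays moved. The work goes in short steps, Python scripts to look and compute and a tool call to move; the robot and the scene stay as the last step left them, time stands still between calls to the robot, and variables do not carry over. Pictures are saved under pics/ and viewed, at most 14 in all, crops included, and the job is handed in when it is done.

Besides the shell and the picture viewer there is one more tool, called by a JSON object that holds its "op" and its "data", one argument or row to a line. play_rows: Moves the arm, as the interface text tells. Its arguments: {"type":"object","properties":{"translation":{"type":"array","items":{"type":"array","items":{"type":"number"}}},"delta_rot":{"type":"array","items":{"type":"array","items":{"type":"number"}}},"grip":{"type":"array","items":{"type":"number"}},"squeeze":{"type":"number"}},"required":["translation","delta_rot","grip"]}

```bash
mkdir -p pics
cat > h.py <<'E'
import numpy as np, cv2
from plant import r
def proj(cam,P):
    c=r.get_calibration(cam);R=np.array(c['rotation']);p=R.T@(np.array(P)-np.array(c['eye']))
    u=np.array(c['intrinsics'])@np.array([p[0],-p[1],-p[2]]);return u[:2]/u[2]
def ray(cam,uv):
    c=r.get_calibration(cam);d=np.linalg.inv(np.array(c['intrinsics']))@np.array([uv[0],uv[1],1.])
    return np.array(c['eye']),np.array(c['rotation'])@np.array([d[0],-d[1],-d[2]])
def atz(cam,uv,z):
    e,d=ray(cam,uv);return e+d*(z-e[2])/d[2]
def tri(c1,uv1,c2,uv2):
    e1,d1=ray(c1,uv1);e2,d2=ray(c2,uv2)
    A=np.stack([d1,-d2],1);t=np.linalg.lstsq(A,e2-e1,rcond=None)[0]
    a=e1+d1*t[0];b=e2+d2*t[1];return (a+b)/2,np.linalg.norm(a-b)
E
python3 - <<'E'
from h import *
for c in ('scene','top'):
    cv2.imwrite(f'pics/{c}0.png',r.snapshot(c)); k=r.get_calibration(c);print(c,k)
    for n in ['weight_50','weight_100','weight_200','weight_500','seat_50','seat_100','seat_200','seat_500','scanner','mug']:
        for d in r.look_for(c,n)[:4]:
            print(n,np.round(d['point'],3),round(d['confidence'],2),np.round(proj(c,d['point'])))
s=r.get_state();print(s)
E
```

```text
scene {'intrinsics': array([[394.01461802,   0.        , 259.17959221],
       [  0.        , 394.01461802, 196.49082822],
       [  0.        ,   0.        ,   1.        ]]), 'eye': array([-0.1561808 , -0.44985525,  0.90926723]), 'rotation': array([ 0.39593746, -0.16014708, -0.3186573 ,  0.84619381])}Traceback (most recent call last):
  File "<stdin>", line 6, in <module>
  File "h.py", line 4, in proj
    c=r.get_calibration(cam);R=np.array(c['rotation']);p=R.T@(np.array(P)-np.array(c['eye']))
                                                         ~~~^^~~~~~~~~~~~~~~~~~~~~~~~~~~~~~~~
ValueError: matmul: Input operand 1 has a mismatch in its core dimension 0, with gufunc signature (n?,k),(k,m?)->(n?,m?) (size 3 is different from 4)
```

Rotation is a quaternion; fix the helper.

```bash
sed -i "s/R=np.array(c\['rotation'\])/R=Rm(c)/; s/np.array(c\['rotation'\])@/Rm(c)@/; 2a from scipy.spatial.transform import Rotation\ndef Rm(c): return Rotation.from_quat(c['rotation']).as_matrix()" h.py
python3 - <<'E'
from h import *
for c in ('scene','top'):
    cv2.imwrite(f'pics/{c}0.png',r.snapshot(c)); k=r.get_calibration(c);print(c,k)
    for n in ['weight_50','weight_100','weight_200','weight_500','seat_50','seat_100','seat_200','seat_500','scanner','mug']:
        for d in r.look_for(c,n)[:4]:
            print(n,np.round(d['point'],3),round(d['confidence'],2),np.round(proj(c,d['point'])))
s=r.get_state();print(s)
E
```

```text
scene {'intrinsics': array([[394.01461802,   0.        , 259.17959221],
       [  0.        , 394.01461802, 196.49082822],
       [  0.        ,   0.        ,   1.        ]]), 'eye': array([-0.1561808 , -0.44985525,  0.90926723]), 'rotation': array([ 0.39593746, -0.16014708, -0.3186573 ,  0.84619381])}
weight_50 [0.466 0.687 0.046] 0.61 [179. 160.]
weight_50 [0.518 0.26  0.083] 0.58 [264. 202.]
weight_50 [0.447 0.598 0.038] 0.57 [188. 174.]
weight_50 [0.546 0.608 0.046] 0.45 [208. 161.]
weight_100 [0.466 0.687 0.046] 0.61 [179. 160.]
weight_100 [0.518 0.26  0.083] 0.58 [264. 202.]
weight_100 [0.447 0.598 0.038] 0.57 [188. 174.]
weight_100 [0.546 0.608 0.046] 0.45 [208. 161.]
weight_200 [0.466 0.687 0.046] 0.61 [179. 160.]
weight_200 [0.518 0.26  0.083] 0.58 [264. 202.]
weight_200 [0.447 0.598 0.038] 0.57 [188. 174.]
weight_200 [0.546 0.608 0.046] 0.45 [208. 161.]
weight_500 [0.466 0.687 0.046] 0.61 [179. 160.]
weight_500 [0.518 0.26  0.083] 0.58 [264. 202.]
weight_500 [0.447 0.598 0.038] 0.57 [188. 174.]
weight_500 [0.546 0.608 0.046] 0.45 [208. 161.]
scanner [0.622 0.499 0.032] 0.95
[... 1216 characters left out ...]
1.2, 'q': array([-1.25419186,  0.68911059, -0.19464015,  1.56529464,  0.15732891,
        0.90246435, -0.21510121]), 'qd': array([ 0.00065146,  0.00059287,  0.00100792,  0.00121851,  0.00042088,
        0.0012207 , -0.0013655 ]), 'joint_torque': array([-3.72403565e-04, -5.27492809e+01, -1.26721658e+00, -1.53743058e+01,
       -5.19270322e-02, -3.32588297e-04,  3.90851835e-05]), 'tool_pos': array([0.17437449, 0.60021322, 0.30273856]), 'eef_rot': array([ 1.40897138e-01,  9.90024239e-01,  5.65454477e-05, -3.83597735e-06]), 'contact_force': array([-0.47125823, -0.66709037, -0.71423075]), 'moment': array([-0.0281477 ,  0.03999484,  0.01056205]), 'finger_force': 0.0, 'opening': 1.0031876987930737}
```

View pics/scene0.png

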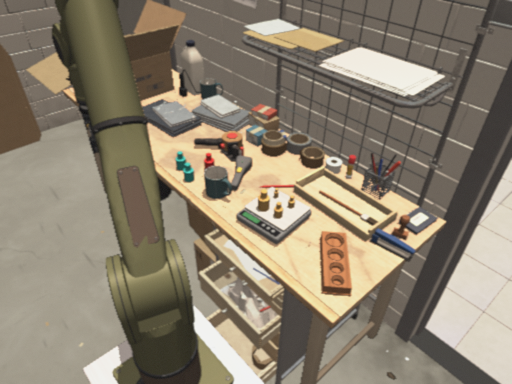

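View pics/top0.png

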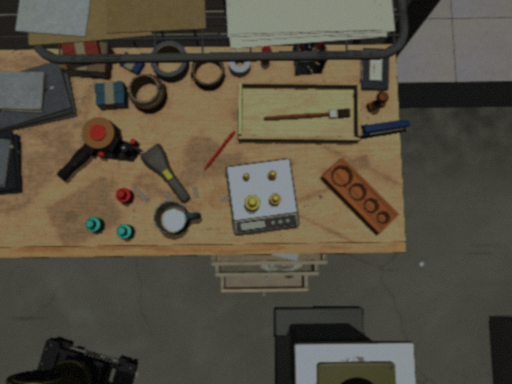

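The scene view shows the scale with brass weights at about (263–292, 195–212) and the block at (336,262). In the top view the scale is at (262,195), with weights at (252,203), (275,199), (272,175) and (246,176). The block is at (358,195), its largest bore at (342,175). The red and turquoise look-alikes, at (124,195), (94,225) and (125,231), stand left of the mug at (173,219). The four brass ones on the pan fit the description, and I'll confirm that in enlarged crops.

Run:
```python
from h import *
def crop(n,x0,y0,x1,y1,k,o):
    I=cv2.imread(f'pics/{n}0.png')[y0:y1,x0:x1];J=cv2.resize(I,None,fx=k,fy=k,interpolation=cv2.INTER_CUBIC)
    J=cv2.convertScaleAbs(J,alpha=1.4)
    for x in range(x0-x0%10+10,x1,10): cv2.putText(J,str(x),(int((x-x0)*k)-8,8),0,.28,(255,255,0),1);cv2.line(J,((x-x0)*k,10),((x-x0)*k,14),(255,255,0),1)
    for y in range(y0-y0%10+10,y1,10): cv2.putText(J,str(y),(0,(y-y0)*k+3),0,.28,(255,255,0),1)
    cv2.imwrite(o,J)
crop('top',220,150,405,240,4,'pics/topc.png')
crop('scene',232,175,358,300,4.76.__int__() if 0 else 4,'pics/scenec.png')
for c,b in (('top',(220,150,405,240)),('scene',(232,175,358,300))):
    I=cv2.imread(f'pics/{c}0.png');hsv=cv2.cvtColor(I,cv2.COLOR_BGR2HSV)
    x0,y0,x1,y1=(226,160,300,215) if c=='top' else (250,180,300,225)
    m=((hsv[...,0]>15)&(hsv[...,0]<35)&(hsv[...,1]>110)).astype(np.uint8)
    k=np.zeros_like(m);k[y0:y1,x0:x1]=1
    n,_,st,ce=cv2.connectedComponentsWithStats(m*k)
    for i in range(1,n):
        if st[i,4]>8: print(c,st[i],np.round(ce[i],1))
    for nme in ['weight_50','weight_500','seat_50','seat_500']:
        for d in r.silhouettes(c,nme)[:9]:
            ys,xs=np.nonzero(d['pixels']);print(c,nme,round(d['confidence'],2),len(xs),xs.min(),xs.max(),ys.min(),ys.max(),xs.mean().round(1),ys.mean().round(1))
```

```text
top [269 171   7   8  43] [271.7 174.7]
top [244 174   4   6  18] [245.6 176.7]
top [226 185   3  10  14] [226.5 190.3]
top [270 194  10  11  85] [274.4 199.1]
top [246 196  13  15 159] [251.9 202.8]
top [226 202   4   5  17] [227.4 203.9]
top weight_50 0.74 177 245 258 196 210 251.5 203.0
top weight_50 0.72 218 86 104 217 231 95.0 224.0
top weight_50 0.57 95 270 280 194 204 274.6 198.7
top weight_50 0.47 210 116 133 188 203 124.9 195.6
top weight_50 0.39 74 268 276 170 179 272.0 174.7
top weight_500 0.74 177 245 258 196 210 251.5 203.0
top weight_500 0.72 218 86 104 217 231 95.0 224.0
top weight_500 0.57 95 270 280 194 204 274.6 198.7
top weight_500 0.47 210 116 133 188 203 124.9 195.6
top weight_500 0.39 74 268 276 170 179 272.0 174.7
scene [258 189  11  22 174] [263. 200.]
scene [275 188   3   9  19] [275.9 192.2]
scene [289 196   5  11  41] [291.1 201.5]
scene [275 202   7  16  82] [277.9 210.1]
scene weight_50 0.63 172 184 194 163 182 188.9 172.8
scene weight_50 0.63 74 206 213 154 166 209.0 160.5
scene weight_50 0.63 160 176 186 151 170 180.3 160.7
scene weight_50 0.47 201 258 269 190 210 263.6 200.7
scene weight_500 0.63 172 184 194 163 182 188.9 172.8
scene weight_500 0.63 74 206 213 154 166 209.0 160.5
scene weight_500 0.63 160 176 186 151 170 180.3 160.7
scene weight_500 0.47 201 258 269 190 210 263.6 200.7
scene seat_50 0.57 138 273 282 202 219 277.8 211.0
scene seat_500 0.57 138 273 282 202 219 277.8 211.0
```

View pics/topc.png

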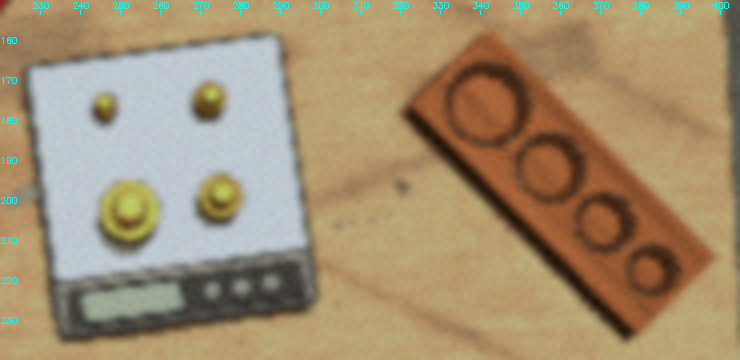

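View pics/scenec.png

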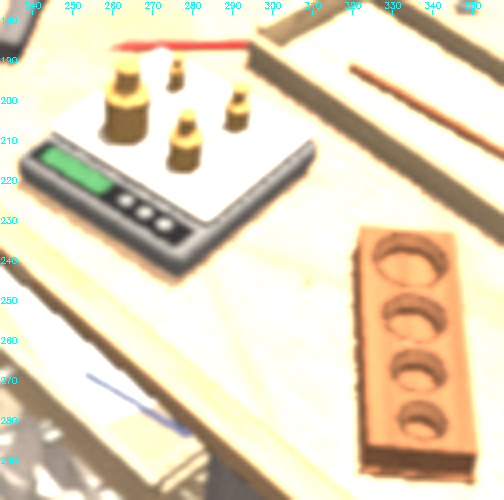

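In the enlarged crops the four brass weights stand on the pan (top view): 500 at (252,203), 200 at (275,199), 100 at (272,175) and 50 at (246,176). The sizes match the text and none is red or turquoise. The collars run by size: 500 (341,176), 200 (357,192), 100 (371,205.5), 50 (383,217.5). Next I triangulate the knob tops and collars from the two views.

Run:
```python
from h import *
T={'w500':(252.5,201.5),'w200':(275.5,198),'w100':(272.7,174.7),'w50':(246.2,175.8),'s500':(341.3,175.8),'s200':(357.3,192),'s100':(371,205.5),'s50':(383.3,217.5)}
S={'w500':(263.8,190.5),'w200':(278.8,204),'w100':(291.5,198.3),'w50':(276.2,191),'s500':(334.8,240),'s200':(335.8,254.3),'s100':(336.5,267.5),'s50':(337.8,279.8)}
Z={'w500':.119,'w200':.101,'w100':.089,'w50':.081}
for k in T:
    p,e=tri('top',T[k],'scene',S[k]);print(k,p.round(4),'gap',e.round(4),'top@z',atz('top',T[k],Z.get(k,.034)).round(4),'scene@z',atz('scene',S[k],Z.get(k,.034)).round(4))
# body rims & base centroid
print('500 rim',atz('top',(252.3,203.2),.091).round(4),'200 rim',atz('top',(274.8,199.5),.078).round(4))
# reproject tops/collars: overlay
I=cv2.imread('pics/top0.png')
# radial contrast fit of collar circle: outer radius of mouth
g=cv2.cvtColor(I,cv2.COLOR_BGR2GRAY).astype(float)
t=np.linspace(0,2*np.pi,72)
for k,rad in (('s500',.028),('s200',.023),('s100',.0195),('s50',.0165)):
    c0=atz('top',T[k],.034);best=[]
    def ring(cx,cy,R):
        uv=np.array([proj('top',(cx+R*np.cos(a),cy+R*np.sin(a),.034)) for a in t],np.float32)
        return cv2.remap(g.astype(np.float32),uv[:,0].copy(),uv[:,1].copy(),cv2.INTER_LINEAR).mean()
    for dx in np.arange(-.005,.0051,.001):
        for dy in np.arange(-.005,.0051,.001):
            best.append((ring(c0[0]+dx,c0[1]+dy,rad+.003)-ring(c0[0]+dx,c0[1]+dy,rad-.001),c0[0]+dx,c0[1]+dy))
    print(k,np.round(max(best),4))
```

```text
w500 [0.5231 0.2679 0.1218] gap 0.0023 top@z [0.5226 0.2686 0.119 ] scene@z [0.5265 0.2698 0.119 ]
w200 [0.534  0.2083 0.0975] gap 0.0025 top@z [0.5326 0.2094 0.101 ] scene@z [0.5321 0.2048 0.101 ]
w100 [0.5972 0.2133 0.0837] gap 0.0033 top@z [0.5951 0.2147 0.089 ] scene@z [0.5939 0.2082 0.089 ]
w50 [0.5964 0.2832 0.0725] gap 0.0015 top@z [0.5944 0.2837 0.081 ] scene@z [0.5894 0.2753 0.081 ]
s500 [0.6    0.0237 0.0339] gap 0.0045 top@z [0.5983 0.0253 0.034 ] scene@z [0.602  0.0224 0.034 ]
s200 [ 0.5547 -0.0176  0.0357] gap 0.0044 top@z [ 0.5533 -0.0164  0.034 ] scene@z [ 0.5581 -0.0179  0.034 ]
s100 [ 0.517  -0.0523  0.0362] gap 0.003 top@z [ 0.5161 -0.0518  0.034 ] scene@z [ 0.52   -0.0521  0.034 ]
s50 [ 0.4842 -0.0837  0.0373] gap 0.0033 top@z [ 0.4832 -0.0834  0.034 ] scene@z [ 0.4881 -0.0832  0.034 ]
500 rim [0.5211 0.2689 0.091 ] 200 rim [0.5313 0.2099 0.078 ]Traceback (most recent call last):
  File "<stdin>", line 21, in <module>
  File "<stdin>", line 17, in ring
  File "h.py", line 6, in proj
    c=r.get_calibration(cam);R=Rm(c);p=R.T@(np.array(P)-np.array(c['eye']))
ValueError: time passes only in moves, steps and waits
```

Triangulated heights match the text (pan 45 mm plus weight height, block top about 34 mm). First move: turn the tool so its axes are square with the world and go above weight_500.

{"op": "play_rows", "data": {
  "translation": [
    [0,0,0],
    [0,0,0],
    [-0.0217,-0.0207,0],
    [-0.0217,-0.0207,0],
    [-0.0217,-0.0207,0],
    [-0.0217,-0.0207,0],
    [-0.0217,-0.0207,0],
    [-0.0217,-0.0207,0],
    [-0.0217,-0.0207,0],
    [-0.0217,-0.0207,0],
    [-0.0217,-0.0207,0],
    [-0.0217,-0.0207,0],
    [-0.0217,-0.0207,0],
    [-0.0217,-0.0207,0],
    [-0.0217,-0.0207,0],
    [-0.0217,-0.0207,0],
    [-0.0217,-0.0207,0],
    [-0.0217,-0.0207,0],
    [0,0,0],
    [0,0,0]
  ],
  "delta_rot": [
    [0,0,-8.1],
    [0,0,-8.1],
    [0,0,0],
    [0,0,0],
    [0,0,0],
    [0,0,0],
    [0,0,0],
    [0,0,0],
    [0,0,0],
    [0,0,0],
    [0,0,0],
    [0,0,0],
    [0,0,0],
    [0,0,0],
    [0,0,0],
    [0,0,0],
    [0,0,0],
    [0,0,0],
    [0,0,0],
    [0,0,0]
  ],
  "grip": [0.05,0.05,0.05,0.05,0.05,0.05,0.05,0.05,0.05,0.05,0.05,0.05,0.05,0.05,0.05,0.05,0.05,0.05,0.05,0.05],
  "squeeze": 30
}}

```text
clock: 4.1
tool_pos: [0.5208, 0.27, 0.3028]
eef_rot: [-0.001, 1.0, 0.0, -0.0]
contact_force: [0.3, -0.6, -0.2]
opening: 0.524
finger_force: 0.0
```

{"op": "play_rows", "data": {
  "translation": [
    [-0.001,-0.001,0.03],
    [0,0,0.03],
    [0,0,0.03],
    [0,0,0.02],
    [0,0,0.02],
    [0,0,0.014],
    [0,0,0],
    [0,0,0]
  ],
  "delta_rot": [
    [0,0,0],
    [0,0,0],
    [0,0,0],
    [0,0,0],
    [0,0,0],
    [0,0,0],
    [0,0,0],
    [0,0,0]
  ],
  "grip": [0.05,0.05,0.05,0.05,0.05,0.05,0.05,0.05]
}}

```text
clock: 5.1
tool_pos: [0.5227, 0.2686, 0.1594]
eef_rot: [-0.0, 1.0, 0.0, 0.0]
contact_force: [0.1, 0.2, 0.0]
opening: 0.523
finger_force: 0.0
```

Run:
```python
from h import *
a=r.snapshot('scene')[165:240,225:325];b=r.snapshot('top')[150:225,225:325]
cv2.imwrite('pics/g1.png',cv2.convertScaleAbs(cv2.resize(np.hstack([a,b]),None,fx=4,fy=4,interpolation=cv2.INTER_CUBIC),alpha=1.3))
```

```text
(no output)
```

View pics/g1.png

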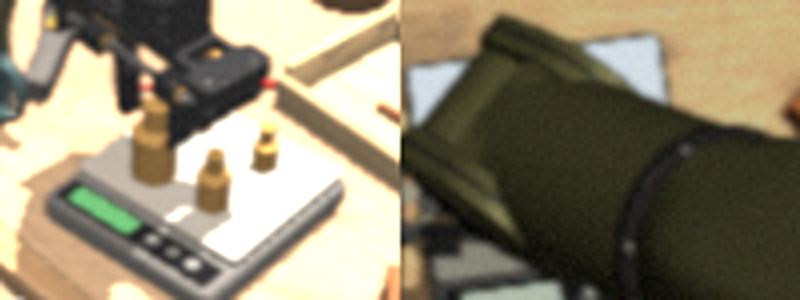

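The left panel shows the 500's knob at (155,105) between the two fingers, at (130,90) and (195,110); in the right panel the arm hides the spot. Closing on it and lifting a little.

{"op": "play_rows", "data": {
  "translation": [
    [0,0,0],
    [0,0,0],
    [0,0,0],
    [0,0,0],
    [0,0,0],
    [0,0,0],
    [0,0,-0.01],
    [0,0,-0.02],
    [0,0,-0.02],
    [0,0,0]
  ],
  "delta_rot": [
    [0,0,0],
    [0,0,0],
    [0,0,0],
    [0,0,0],
    [0,0,0],
    [0,0,0],
    [0,0,0],
    [0,0,0],
    [0,0,0],
    [0,0,0]
  ],
  "grip": [-1,-1,-1,-1,-1,-1,-1,-1,-1,-1],
  "squeeze": 30
}}

```text
clock: 6.45
tool_pos: [0.523, 0.2679, 0.2098]
eef_rot: [0.0, 1.0, 0.0, 0.001]
contact_force: [-0.5, 0.4, -4.9]
opening: 0.235
finger_force: 30.0
```

Held: the force reads 4.9 N, which is the weight. Lifting clear and carrying it above seat_500.

{"op": "play_rows", "data": {
  "translation": [
    [0,0,-0.025],
    [0,0,-0.025],
    [-0.004,-0.012,0],
    [-0.008,-0.0255,0],
    [-0.008,-0.0255,0],
    [-0.008,-0.0255,0],
    [-0.008,-0.0255,0],
    [-0.008,-0.0255,0],
    [-0.008,-0.0255,0],
    [-0.008,-0.0255,0],
    [-0.008,-0.0255,0],
    [-0.008,-0.0255,0],
    [-0.004,-0.0125,0],
    [0,0,0.03],
    [0,0,0.03],
    [0,0,0],
    [0,0,0]
  ],
  "delta_rot": [
    [0,0,0],
    [0,0,0],
    [0,0,0],
    [0,0,0],
    [0,0,0],
    [0,0,0],
    [0,0,0],
    [0,0,0],
    [0,0,0],
    [0,0,0],
    [0,0,0],
    [0,0,0],
    [0,0,0],
    [0,0,0],
    [0,0,0],
    [0,0,0],
    [0,0,0]
  ],
  "grip": [-1,-1,-1,-1,-1,-1,-1,-1,-1,-1,-1,-1,-1,-1,-1,-1,-1]
}}

```text
clock: 8.57
tool_pos: [0.6028, 0.0143, 0.1991]
eef_rot: [-0.0, 1.0, 0.0, 0.0]
contact_force: [0.5, 0.1, -3.9]
opening: 0.238
finger_force: 30.0
```

Run:
```python
from h import *
a=r.snapshot('scene')[190:300,250:390];b=r.snapshot('top')[140:250,310:410]
cv2.imwrite('pics/g2.png',cv2.convertScaleAbs(cv2.resize(np.hstack([a,b]),None,fx=3.3,fy=3.3,interpolation=cv2.INTER_CUBIC),alpha=1.3))
```

```text
(no output)
```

View pics/g2.png

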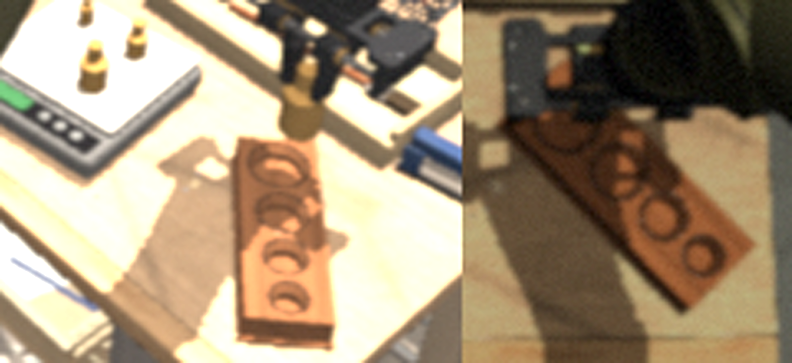

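The weight hangs upright at crop (302,105), but I overshot y by 10 mm because I summed the rows wrongly. I'll correct that and check the held weight against the projection.

{"op": "play_rows", "data": {
  "translation": [
    [0.004,0.01,0],
    [0,0,0.01],
    [0,0,0],
    [0,0,0]
  ],
  "delta_rot": [
    [0,0,0],
    [0,0,0],
    [0,0,0],
    [0,0,0]
  ],
  "grip": [-1,-1,-1,-1]
}}

```text
clock: 9.18
tool_pos: [0.5985, 0.0237, 0.1885]
eef_rot: [0.0, 1.0, -0.0, -0.0]
contact_force: [-0.3, 0.0, -4.6]
opening: 0.238
finger_force: 30.0
```

```bash
sed -i "s/^def Rm/_c={}\ndef cal(n):\n    if n not in _c: _c[n]=r.get_calibration(n)\n    return _c[n]\ndef Rm/; s/c=r.get_calibration(cam)/c=cal(cam)/" h.py
python3 - <<'E'
from h import *
s=r.get_state();p=s['tool_pos'];print(p)
I=r.snapshot('scene')
a=np.linspace(0,2*np.pi,40)
def ring(c,z,R,col,J):
    q=np.array([(proj('scene',(c[0]+R*np.cos(t),c[1]+R*np.sin(t),z))-[290,190])*6 for t in a])
    cv2.polylines(J,[q.round().astype(int)],True,col,1)
J=cv2.convertScaleAbs(cv2.resize(I[190:290,290:380],None,fx=6,fy=6,interpolation=cv2.INTER_CUBIC),alpha=1.3)
b=p[2]-.1144
ring(p,b,.02,(255,0,0),J);ring(p,b+.046,.02,(255,0,0),J)
for c,R in (((.599,.0245),.028),((.554,-.017),.023),((.5165,-.052),.0195),((.484,-.0835),.0165)): ring(c,.034,R,(0,255,0),J)
cv2.imwrite('pics/g3.png',J)
E
```

```text
[0.59854522 0.02373027 0.18849093]
```

View pics/g3.png

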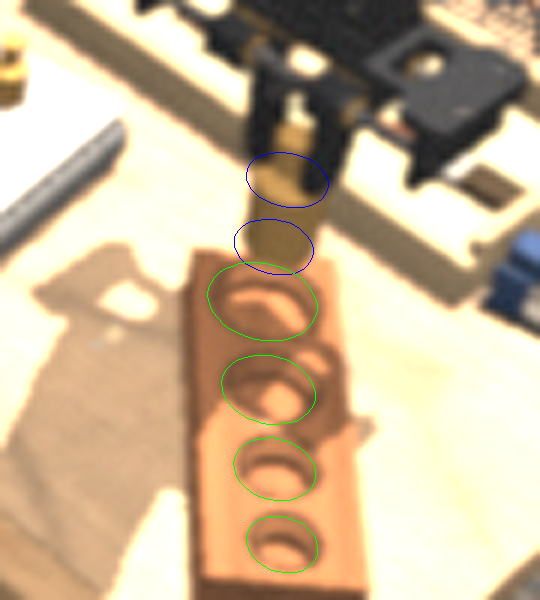

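The seat rings (green) sit on the collars, and the projected weight (blue) is within about 2 mm of the held one, well inside the taper. Lowering.

{"op": "play_rows", "data": {
  "translation": [
    [0,0,0.01],
    [0,0,0.01],
    [0,0,0.01],
    [0,0,0.01],
    [0,0,0.006],
    [0,0,0.004],
    [0,0,0.003],
    [0,0,0.001],
    [0,0,0]
  ],
  "delta_rot": [
    [0,0,0],
    [0,0,0],
    [0,0,0],
    [0,0,0],
    [0,0,0],
    [0,0,0],
    [0,0,0],
    [0,0,0],
    [0,0,0]
  ],
  "grip": [-1,-1,-1,-1,-1,-1,-1,-1,-1]
}}

```text
clock: 10.35
tool_pos: [0.5987, 0.024, 0.1348]
eef_rot: [0.0, 1.0, 0.0, 0.0]
contact_force: [0.1, -0.1, -5.1]
opening: 0.239
finger_force: 30.0
```

It's in the bore without contact. Lower 2 mm, open and rise.

{"op": "play_rows", "data": {
  "translation": [
    [0,0,0.002],
    [0,0,0],
    [0,0,0],
    [0,0,0],
    [0,0,0],
    [0,0,0],
    [0,0,-0.02],
    [0,0,-0.04],
    [0,0,-0.06],
    [0,0,0]
  ],
  "delta_rot": [
    [0,0,0],
    [0,0,0],
    [0,0,0],
    [0,0,0],
    [0,0,0],
    [0,0,0],
    [0,0,0],
    [0,0,0],
    [0,0,0],
    [0,0,0]
  ],
  "grip": [-1,-0.15,-0.15,-0.15,-0.15,-0.15,-0.15,-0.15,-0.15,-0.15]
}}

```text
clock: 11.6
tool_pos: [0.6011, 0.0246, 0.2573]
eef_rot: [0.0, 1.0, 0.001, 0.005]
contact_force: [0.5, 0.5, -1.0]
opening: 0.423
finger_force: 0.0
```

```bash
cat > look.py <<'E'
import sys
from h import *
name=sys.argv[1]
a=r.snapshot('scene')[180:300,235:385];b=r.snapshot('top')[145:245,220:410]
a=cv2.resize(a,None,fx=3.2,fy=3.2,interpolation=cv2.INTER_CUBIC);b=cv2.resize(b,None,fx=1.68,fy=1.68,interpolation=cv2.INTER_CUBIC)
J=np.zeros((384,800,3),np.uint8);J[:,:480]=a;J[:168,480:799]=b[:168,:319]
cv2.imwrite(name,cv2.convertScaleAbs(J,alpha=1.2));print(r.get_state()['tool_pos'])
E
python3 look.py pics/g4.png
```

```text
[0.59852127 0.02382959 0.25305019]
```

View pics/g4.png

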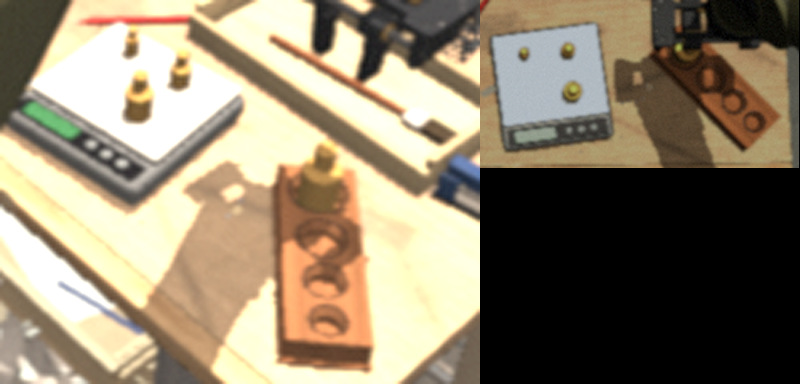

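The 500 stands upright in its bore at crop (320,180), and the other three weights are undisturbed. Next, weight_200.

{"op": "play_rows", "data": {
  "translation": [
    [0.0033,0.0092,0],
    [0.0079,0.022,0],
    [0.0079,0.022,0],
    [0.0079,0.022,0],
    [0.0079,0.022,0],
    [0.0079,0.022,0],
    [0.0079,0.022,0],
    [0.0079,0.022,0],
    [0.0079,0.022,0],
    [0,0,0.03],
    [0,0,0.03],
    [0,0,0.02],
    [0,0,0.015],
    [0,0,0.0125],
    [0,0,0],
    [0,0,0]
  ],
  "delta_rot": [
    [0,0,0],
    [0,0,0],
    [0,0,0],
    [0,0,0],
    [0,0,0],
    [0,0,0],
    [0,0,0],
    [0,0,0],
    [0,0,0],
    [0,0,0],
    [0,0,0],
    [0,0,0],
    [0,0,0],
    [0,0,0],
    [0,0,0],
    [0,0,0]
  ],
  "grip": [-0.15,-0.15,-0.15,-0.15,-0.15,-0.15,-0.15,-0.15,-0.15,-0.15,-0.15,-0.15,-0.15,-0.15,-0.15,-0.15]
}}

```text
clock: 13.7
tool_pos: [0.5324, 0.2094, 0.1457]
eef_rot: [0.0, 1.0, 0.0, 0.0]
contact_force: [0.6, -0.6, 0.7]
opening: 0.419
finger_force: 0.0
```

{"op": "play_rows", "data": {
  "translation": [
    [0,0,0],
    [0,0,0],
    [0,0,0],
    [0,0,0],
    [0,0,0],
    [0,0,0],
    [0,0,-0.01],
    [0,0,-0.02],
    [0,0,-0.02],
    [0,0,0]
  ],
  "delta_rot": [
    [0,0,0],
    [0,0,0],
    [0,0,0],
    [0,0,0],
    [0,0,0],
    [0,0,0],
    [0,0,0],
    [0,0,0],
    [0,0,0],
    [0,0,0]
  ],
  "grip": [-1,-1,-1,-1,-1,-1,-1,-1,-1,-1],
  "squeeze": 25
}}

```text
clock: 14.95
tool_pos: [0.5326, 0.2097, 0.1964]
eef_rot: [-0.0, 1.0, 0.001, 0.001]
contact_force: [0.3, -0.7, -2.0]
opening: 0.182
finger_force: 25.0
```

{"op": "play_rows", "data": {
  "translation": [
    [0,0,-0.02],
    [0,0,-0.02],
    [-0.0018,-0.0114,0],
    [-0.0022,-0.0235,0],
    [-0.0022,-0.0235,0],
    [-0.0022,-0.0235,0],
    [-0.0022,-0.0235,0],
    [-0.0022,-0.0235,0],
    [-0.0022,-0.0235,0],
    [-0.0022,-0.0235,0],
    [-0.0022,-0.0235,0],
    [-0.0022,-0.0235,0],
    [0,-0.0035,0],
    [0,0,0.03],
    [0,0,0.03],
    [0,0,0],
    [0,0,0]
  ],
  "delta_rot": [
    [0,0,0],
    [0,0,0],
    [0,0,0],
    [0,0,0],
    [0,0,0],
    [0,0,0],
    [0,0,0],
    [0,0,0],
    [0,0,0],
    [0,0,0],
    [0,0,0],
    [0,0,0],
    [0,0,0],
    [0,0,0],
    [0,0,0],
    [0,0,0],
    [0,0,0]
  ],
  "grip": [-1,-1,-1,-1,-1,-1,-1,-1,-1,-1,-1,-1,-1,-1,-1,-1,-1]
}}

```text
clock: 17.08
tool_pos: [0.5539, -0.0165, 0.1756]
eef_rot: [-0.0, 1.0, 0.0, 0.0]
contact_force: [0.1, -0.3, -1.8]
opening: 0.183
finger_force: 25.0
```

{"op": "play_rows", "data": {
  "translation": [
    [0,0,0.015],
    [0,0,0.01],
    [0,0,0.01],
    [0,0,0.008],
    [0,0,0.006],
    [0,0,0.004],
    [0,0,0.002],
    [0,0,0],
    [0,0,0]
  ],
  "delta_rot": [
    [0,0,0],
    [0,0,0],
    [0,0,0],
    [0,0,0],
    [0,0,0],
    [0,0,0],
    [0,0,0],
    [0,0,0],
    [0,0,0]
  ],
  "grip": [-1,-1,-1,-1,-1,-1,-1,-1,-1]
}}

```text
clock: 18.2
tool_pos: [0.5538, -0.0172, 0.1204]
eef_rot: [0.0, 1.0, 0.0, 0.0]
contact_force: [0.2, -0.2, -2.1]
opening: 0.184
finger_force: 25.0
```

{"op": "play_rows", "data": {
  "translation": [
    [0,0,0.001],
    [0,0,0],
    [0,0,0],
    [0,0,0],
    [0,0,0],
    [0,0,-0.01],
    [0,0,-0.03],
    [0,0,-0.05],
    [0,0,-0.03],
    [0,0,0]
  ],
  "delta_rot": [
    [0,0,0],
    [0,0,0],
    [0,0,0],
    [0,0,0],
    [0,0,0],
    [0,0,0],
    [0,0,0],
    [0,0,0],
    [0,0,0],
    [0,0,0]
  ],
  "grip": [-1,-0.25,-0.25,-0.25,-0.25,-0.25,-0.25,-0.25,-0.25,-0.25]
}}

```text
clock: 19.45
tool_pos: [0.5549, -0.0171, 0.2421]
eef_rot: [0.0, 1.0, 0.0, 0.003]
contact_force: [-0.3, 0.7, 0.1]
opening: 0.373
finger_force: 0.0
```

```bash
python3 look.py pics/g5.png
```

```text
[ 0.5533913  -0.01737399  0.23933545]
```

View pics/g5.png

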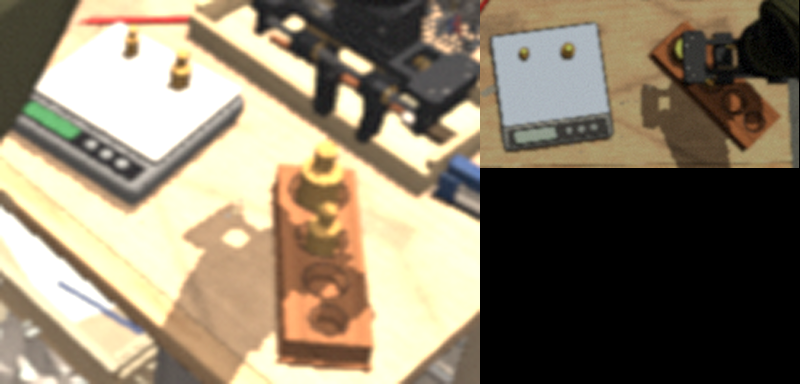

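The 200 is seated at crop (325,230). Next, weight_100.

{"op": "play_rows", "data": {
  "translation": [
    [-0.0016,0.0059,0],
    [-0.0041,0.0225,0],
    [-0.0041,0.0225,0],
    [-0.0041,0.0225,0],
    [-0.0041,0.0225,0],
    [-0.0041,0.0225,0],
    [-0.0041,0.0225,0],
    [-0.0041,0.0225,0],
    [-0.0041,0.0225,0],
    [-0.0041,0.0225,0],
    [-0.0041,0.0225,0],
    [0,0,0.03],
    [0,0,0.03],
    [0,0,0.02],
    [0,0,0.012],
    [0,0,0.0093],
    [0,0,0],
    [0,0,0]
  ],
  "delta_rot": [
    [0,0,0],
    [0,0,0],
    [0,0,0],
    [0,0,0],
    [0,0,0],
    [0,0,0],
    [0,0,0],
    [0,0,0],
    [0,0,0],
    [0,0,0],
    [0,0,0],
    [0,0,0],
    [0,0,0],
    [0,0,0],
    [0,0,0],
    [0,0,0],
    [0,0,0],
    [0,0,0]
  ],
  "grip": [-0.25,-0.25,-0.25,-0.25,-0.25,-0.25,-0.25,-0.25,-0.25,-0.25,-0.25,-0.25,-0.25,-0.25,-0.25,-0.25,-0.25,-0.25]
}}

```text
clock: 21.8
tool_pos: [0.5967, 0.2139, 0.1386]
eef_rot: [0.0, 1.0, 0.0, 0.001]
contact_force: [0.3, -0.8, 0.1]
opening: 0.372
finger_force: 0.0
```

{"op": "play_rows", "data": {
  "translation": [
    [0,0,0],
    [0,0,0],
    [0,0,0],
    [0,0,0],
    [0,0,0],
    [0,0,0],
    [0,0,-0.01],
    [0,0,-0.02],
    [0,0,-0.03],
    [0,0,0],
    [0,0,0]
  ],
  "delta_rot": [
    [0,0,0],
    [0,0,0],
    [0,0,0],
    [0,0,0],
    [0,0,0],
    [0,0,0],
    [0,0,0],
    [0,0,0],
    [0,0,0],
    [0,0,0],
    [0,0,0]
  ],
  "grip": [-1,-1,-1,-1,-1,-1,-1,-1,-1,-1,-1],
  "squeeze": 20
}}

```text
clock: 23.18
tool_pos: [0.596, 0.2134, 0.1979]
eef_rot: [0.0, 1.0, -0.0, -0.0]
contact_force: [-0.3, -1.1, -1.6]
opening: 0.148
finger_force: 20.0
```

{"op": "play_rows", "data": {
  "translation": [
    [0,0,-0.03],
    [0.0025,-0.0069,0],
    [0.007,-0.0235,0],
    [0.007,-0.0235,0],
    [0.007,-0.0235,0],
    [0.007,-0.0235,0],
    [0.007,-0.0235,0],
    [0.007,-0.0235,0],
    [0.007,-0.0235,0],
    [0.007,-0.0235,0],
    [0.007,-0.0235,0],
    [0.007,-0.0235,0],
    [0.007,-0.0235,0],
    [0,0,0],
    [0,0,0.03],
    [0,0,0.03],
    [0,0,0],
    [0,0,0]
  ],
  "delta_rot": [
    [0,0,0],
    [0,0,0],
    [0,0,0],
    [0,0,0],
    [0,0,0],
    [0,0,0],
    [0,0,0],
    [0,0,0],
    [0,0,0],
    [0,0,0],
    [0,0,0],
    [0,0,0],
    [0,0,0],
    [0,0,0],
    [0,0,0],
    [0,0,0],
    [0,0,0],
    [0,0,0]
  ],
  "grip": [-1,-1,-1,-1,-1,-1,-1,-1,-1,-1,-1,-1,-1,-1,-1,-1,-1,-1]
}}

```text
clock: 25.42
tool_pos: [0.5171, -0.0509, 0.1683]
eef_rot: [-0.0, 1.0, 0.0, 0.0]
contact_force: [0.2, -0.4, -0.9]
opening: 0.146
finger_force: 20.0
```

{"op": "play_rows", "data": {
  "translation": [
    [0,-0.001,0.015],
    [0,0,0.01],
    [0,0,0.01],
    [0,0,0.008],
    [0,0,0.006],
    [0,0,0.004],
    [0,0,0.0025],
    [0,0,0],
    [0,0,0]
  ],
  "delta_rot": [
    [0,0,0],
    [0,0,0],
    [0,0,0],
    [0,0,0],
    [0,0,0],
    [0,0,0],
    [0,0,0],
    [0,0,0],
    [0,0,0]
  ],
  "grip": [-1,-1,-1,-1,-1,-1,-1,-1,-1]
}}

```text
clock: 26.55
tool_pos: [0.5169, -0.0527, 0.1126]
eef_rot: [0.0, 1.0, 0.0, 0.0]
contact_force: [0.3, -0.1, -0.9]
opening: 0.144
finger_force: 20.0
```

{"op": "play_rows", "data": {
  "translation": [
    [0,0,0.001],
    [0,0,0],
    [0,0,0],
    [0,0,0],
    [0,0,0],
    [0,0,-0.01],
    [0,0,-0.03],
    [0,0,-0.05],
    [0,0,-0.03],
    [0,0,0]
  ],
  "delta_rot": [
    [0,0,0],
    [0,0,0],
    [0,0,0],
    [0,0,0],
    [0,0,0],
    [0,0,0],
    [0,0,0],
    [0,0,0],
    [0,0,0],
    [0,0,0]
  ],
  "grip": [-1,-0.3,-0.3,-0.3,-0.3,-0.3,-0.3,-0.3,-0.3,-0.3]
}}

```text
clock: 27.8
tool_pos: [0.5179, -0.0528, 0.234]
eef_rot: [0.0, 1.0, -0.0, 0.003]
contact_force: [0.4, -0.6, -0.7]
opening: 0.349
finger_force: 0.0
```

```bash
python3 look.py pics/g6.png
python3 - <<'E'
from h import *
I=r.snapshot('top');hsv=cv2.cvtColor(I,cv2.COLOR_BGR2HSV)
m=((hsv[...,0]>12)&(hsv[...,0]<40)&(hsv[...,1]>80)).astype(np.uint8);k=np.zeros_like(m);k[165:190,235:260]=1
n,_,st,ce=cv2.connectedComponentsWithStats(m*k)
for i in range(1,n):
    print(st[i],ce[i],atz('top',ce[i],.07).round(4),atz('top',ce[i],.081).round(4))
E
```

```text
[ 0.51644343 -0.05292746  0.23142467]
[244 174   5   6  23] [245.7826087  176.39130435] [0.5946 0.2848 0.07  ] [0.5929 0.2848 0.081 ]
```

View pics/g6.png

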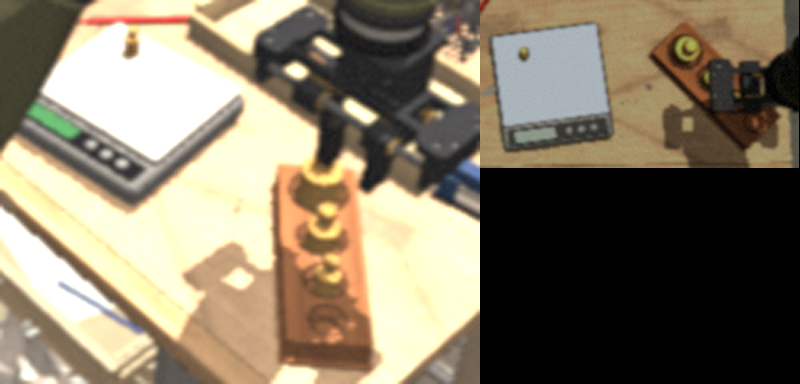

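The 100 is seated at crop (328,275). Last one: weight_50.

{"op": "play_rows", "data": {
  "translation": [
    [-0.003,0.0079,0],
    [-0.0054,0.0235,0],
    [-0.0054,0.0235,0],
    [-0.0054,0.0235,0],
    [-0.0054,0.0235,0],
    [-0.0054,0.0235,0],
    [-0.0054,0.0235,0],
    [-0.0054,0.0235,0],
    [-0.0054,0.0235,0],
    [-0.0054,0.0235,0],
    [-0.0054,0.0235,0],
    [-0.0054,0.0235,0],
    [-0.0054,0.0235,0],
    [-0.0054,0.0235,0],
    [-0.0054,0.0235,0],
    [0,0,0.03],
    [0,0,0.03],
    [0,0,0.015],
    [0,0,0],
    [0,0,0]
  ],
  "delta_rot": [
    [0,0,0],
    [0,0,0],
    [0,0,0],
    [0,0,0],
    [0,0,0],
    [0,0,0],
    [0,0,0],
    [0,0,0],
    [0,0,0],
    [0,0,0],
    [0,0,0],
    [0,0,0],
    [0,0,0],
    [0,0,0],
    [0,0,0],
    [0,0,0],
    [0,0,0],
    [0,0,0],
    [0,0,0],
    [0,0,0]
  ],
  "grip": [-0.3,-0.3,-0.3,-0.3,-0.3,-0.3,-0.3,-0.3,-0.3,-0.3,-0.3,-0.3,-0.3,-0.3,-0.3,-0.3,-0.3,-0.3,-0.3,-0.3]
}}

```text
clock: 30.45
tool_pos: [0.5958, 0.2847, 0.1573]
eef_rot: [0.0, 1.0, 0.001, 0.001]
contact_force: [0.1, 0.5, 1.3]
opening: 0.349
finger_force: 0.0
```

{"op": "play_rows", "data": {
  "translation": [
    [0,0,0.0114],
    [0,0,0.01],
    [0,0,0],
    [0,0,0],
    [0,0,0],
    [0,0,0],
    [0,0,0],
    [0,0,0],
    [0,0,0],
    [0,0,-0.01],
    [0,0,-0.02],
    [0,0,-0.03],
    [0,0,0],
    [0,0,0]
  ],
  "delta_rot": [
    [0,0,0],
    [0,0,0],
    [0,0,0],
    [0,0,0],
    [0,0,0],
    [0,0,0],
    [0,0,0],
    [0,0,0],
    [0,0,0],
    [0,0,0],
    [0,0,0],
    [0,0,0],
    [0,0,0],
    [0,0,0]
  ],
  "grip": [-0.3,-0.3,-0.3,-0.3,-1,-1,-1,-1,-1,-1,-1,-1,-1,-1],
  "squeeze": 15
}}

```text
clock: 32.2
tool_pos: [0.5952, 0.284, 0.1951]
eef_rot: [0.0, 1.0, -0.0, -0.0]
contact_force: [-0.5, -0.4, -0.8]
opening: 0.107
finger_force: 15.0
```

{"op": "play_rows", "data": {
  "translation": [
    [0,0,-0.03],
    [0.0032,-0.0075,0],
    [0.0072,-0.024,0],
    [0.0072,-0.024,0],
    [0.0072,-0.024,0],
    [0.0072,-0.024,0],
    [0.0072,-0.024,0],
    [0.0072,-0.024,0],
    [0.0072,-0.024,0],
    [0.0072,-0.024,0],
    [0.0072,-0.024,0],
    [0.0072,-0.024,0],
    [0.0072,-0.024,0],
    [0.0072,-0.024,0],
    [0.0072,-0.024,0],
    [0.0072,-0.024,0],
    [0.0072,-0.024,0],
    [0,0,0],
    [0,0,0]
  ],
  "delta_rot": [
    [0,0,0],
    [0,0,0],
    [0,0,0],
    [0,0,0],
    [0,0,0],
    [0,0,0],
    [0,0,0],
    [0,0,0],
    [0,0,0],
    [0,0,0],
    [0,0,0],
    [0,0,0],
    [0,0,0],
    [0,0,0],
    [0,0,0],
    [0,0,0],
    [0,0,0],
    [0,0,0],
    [0,0,0]
  ],
  "grip": [-1,-1,-1,-1,-1,-1,-1,-1,-1,-1,-1,-1,-1,-1,-1,-1,-1,-1,-1]
}}

```text
clock: 34.58
tool_pos: [0.4841, -0.0824, 0.2245]
eef_rot: [-0.0, 1.0, 0.001, -0.0]
contact_force: [0.7, 0.8, 0.1]
opening: 0.103
finger_force: 15.0
```

{"op": "play_rows", "data": {
  "translation": [
    [0,-0.0005,0.03],
    [0,0,0.03],
    [0,0,0.02],
    [0,0,0.01],
    [0,0,0.008],
    [0,0,0.008],
    [0,0,0.005],
    [0,0,0.0045],
    [0,0,0],
    [0,0,0]
  ],
  "delta_rot": [
    [0,0,0],
    [0,0,0],
    [0,0,0],
    [0,0,0],
    [0,0,0],
    [0,0,0],
    [0,0,0],
    [0,0,0],
    [0,0,0],
    [0,0,0]
  ],
  "grip": [-1,-1,-1,-1,-1,-1,-1,-1,-1,-1]
}}

```text
clock: 35.83
tool_pos: [0.4843, -0.0838, 0.1097]
eef_rot: [0.0, 1.0, 0.0, 0.0]
contact_force: [0.9, -0.4, -1.3]
opening: 0.103
finger_force: 15.0
```

```bash
python3 look.py pics/g7.png
```

```text
[ 0.48425692 -0.08385015  0.10968856]
```

View pics/g7.png

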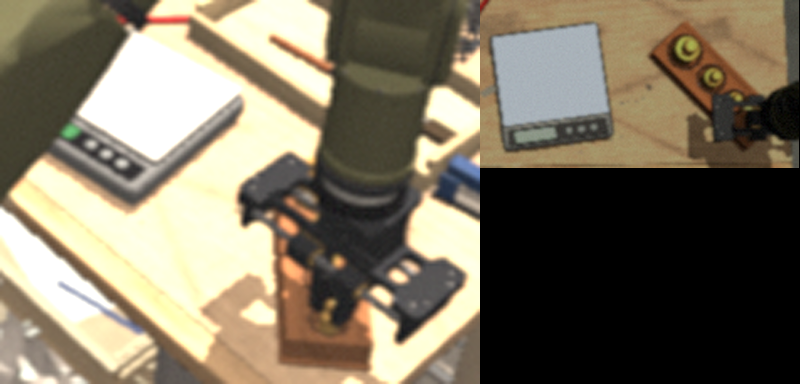

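The pan is empty and the 50 is in its bore at crop (325,315), with no contact force. Open, rise, and retreat towards the left.

{"op": "play_rows", "data": {
  "translation": [
    [0,0,0.001],
    [0,0,0],
    [0,0,0],
    [0,0,0],
    [0,0,0],
    [0,0,-0.01],
    [0,0,-0.03],
    [0,0,-0.05],
    [0,0,-0.05],
    [0,0,0],
    [0,0.04,0],
    [0,0.05,0],
    [0,0.05,0],
    [0,0.05,0],
    [0,0.05,0],
    [0,0.05,0],
    [0,0,0],
    [0,0,0]
  ],
  "delta_rot": [
    [0,0,0],
    [0,0,0],
    [0,0,0],
    [0,0,0],
    [0,0,0],
    [0,0,0],
    [0,0,0],
    [0,0,0],
    [0,0,0],
    [0,0,0],
    [0,0,0],
    [0,0,0],
    [0,0,0],
    [0,0,0],
    [0,0,0],
    [0,0,0],
    [0,0,0],
    [0,0,0]
  ],
  "grip": [-1,-0.4,-0.4,-0.4,-0.4,-0.4,-0.4,-0.4,-0.4,-0.4,-0.4,-0.4,-0.4,-0.4,-0.4,-0.4,-0.4,-0.4]
}}

```text
clock: 38.17
tool_pos: [0.4836, 0.2051, 0.2477]
eef_rot: [0.0, 1.0, -0.001, -0.001]
contact_force: [-0.2, -0.1, -0.7]
opening: 0.296
finger_force: 0.0
```

Run:
```python
from h import *
a=r.snapshot('scene')[220:300,300:380];b=r.snapshot('top')[150:250,310:410]
cv2.imwrite('pics/g8.png',cv2.convertScaleAbs(np.hstack([cv2.resize(a,(400,400),interpolation=cv2.INTER_CUBIC),cv2.resize(b,(400,400),interpolation=cv2.INTER_CUBIC)]),alpha=1.2))
I=r.snapshot('top');k=cv2.imread('pics/top0.png');d=cv2.absdiff(I,k)
print('mug/scanner diff',d[140:238,140:200].mean())
```

```text
mug/scanner diff 15.894954648526078
```

View pics/g8.png

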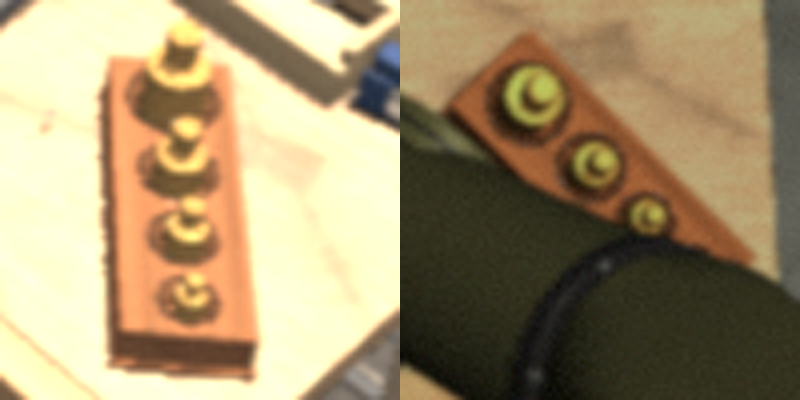

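All four stand upright in their bores by size at crop (180,55), (185,150), (188,230) and (190,295). The arm is clear, so I'm handing in.

```bash
python3 -c "
from plant import r
print(r.finish_job())"
```

```text
the job is handed in; nothing more can be done
None
```

I moved all four check weights from the pan into the bores of their own size and handed the job in at about 38 s; the last picture shows each one upright and down, the arm never came near the mug or scanner, and no verdict came back.

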